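# Close up the tray column

### The job

Push the loose tray of blue bottles along the table into line with the column of blue-bottle trays and up against it, so that it stands flush and square against the near end of that column with its sides in line. Push only on the outside of the tray's cardboard walls with your fingers: do not pinch, lift or tip the tray or its bottles. Leave both columns where they stand, and do not disturb the stray bottle or the tape roll.

Things in the scene. Friction and masses are not known exactly. Their poses are not given: they have to be found in the camera images.
- tray: the loose tray to push: open square cardboard tray, 113 x 113 mm outside, walls 4 mm thick, 40 mm high, holding nine loose blue bottles with silver caps (tops 62 mm above the table). About 0.7 kg (a third more or less); slides on the table when pushed with 2 to 7 N, stops when the push stops. Origin: centre of its underside; z up, x and y square to its walls, x roughly away from the robot.
- blue_column: the column the tray belongs to: two full trays of blue bottles with silver caps in a row, one body, 227 (x) x 113 mm (y), walls 40 mm high, bottle tops 62 mm, 1.5 kg, loose on the table. Origin: centre of the NEARER tray's underside; x runs along the column away from the robot: near end face at x = -56.5 mm, sides at y = +-56.5. The tray is home with its origin at x = -113 mm, y = 0 here.
- amber_column: the neighbouring column, of the same make, sizes, origin and axes, but with amber bottles with black caps; it stands side by side with the blue column (2 mm apart), to its left or to its right.
- stray_bottle: a stray amber bottle with a black cap standing on the table beside the work, 33 mm across, 58 mm tall; not to be disturbed. Origin: centre of its underside.
- tape_roll: a roll of brown packing tape lying flat beside the work, 96 mm across, 48 mm high; not to be disturbed. Origin: centre of its underside.
- bottle1: one of the nine blue bottles loose in the tray (33 mm across, 58 mm tall, about 70 g), placed at x -34, y 34 mm in the tray's frame, with 1 to 2 mm of play. Origin: centre of its underside, 4 mm above the table.
- bottle2: one of the nine blue bottles loose in the tray (33 mm across, 58 mm tall, about 70 g), placed at x -34, y 0 mm in the tray's frame, with 1 to 2 mm of play. Origin: centre of its underside, 4 mm above the table.
- bottle3: one of the nine blue bottles loose in the tray (33 mm across, 58 mm tall, about 70 g), placed at x -34, y -34 mm in the tray's frame, with 1 to 2 mm of play. Origin: centre of its underside, 4 mm above the table.
- bottle4: one of the nine blue bottles loose in the tray (33 mm across, 58 mm tall, about 70 g), placed at x 0, y 34 mm in the tray's frame, with 1 to 2 mm of play. Origin: centre of its underside, 4 mm above the table.
- bottle5: one of the nine blue bottles loose in the tray (33 mm across, 58 mm tall, about 70 g), placed at x 0, y 0 mm in the tray's frame, with 1 to 2 mm of play. Origin: centre of its underside, 4 mm above the table.
- bottle6: one of the nine blue bottles loose in the tray (33 mm across, 58 mm tall, about 70 g), placed at x 0, y -34 mm in the tray's frame, with 1 to 2 mm of play. Origin: centre of its underside, 4 mm above the table.
- bottle7: one of the nine blue bottles loose in the tray (33 mm across, 58 mm tall, about 70 g), placed at x 34, y 34 mm in the tray's frame, with 1 to 2 mm of play. Origin: centre of its underside, 4 mm above the table.
- bottle8: one of the nine blue bottles loose in the tray (33 mm across, 58 mm tall, about 70 g), placed at x 34, y 0 mm in the tray's frame, with 1 to 2 mm of play. Origin: centre of its underside, 4 mm above the table.
- bottle9: one of the nine blue bottles loose in the tray (33 mm across, 58 mm tall, about 70 g), placed at x 34, y -34 mm in the tray's frame, with 1 to 2 mm of play. Origin: centre of its underside, 4 mm above the table.
Mind the look-alikes: they are no part of the job. Leave any green or pink look-alike of the bottle6 alone. What is shaped like the tray but yellow is not meant.

How it is judged (in metres and radians):
At the end, for the whole second after the job is handed in: Tray flat against the near end of the blue column (gap under 5 mm), within 8 mm of its centre line, square within 0.05 rad; its nine bottles upright inside; columns within 12 mm and stray bottle and tape roll within 10 mm of where they stood; all at rest (x of tray in the frame of blue_column between -0.118 and -0.11 m and y of tray in the frame of blue_column between -0.008 and 0.008 m and angle between the x axis of tray and the x axis of blue_column, either way round below 0.05 rad and height (world z) of tray below 0.004 m and angle between tray's own z axis and vertical below 0.03 rad and distance of each of blue_column, amber_column from where it was at the start of the episode below 0.012 m and distance of each of stray_bottle, tape_roll from where it was at the start of the episode below 0.01 m and angle between stray_bottle's own z axis and vertical below 0.1 rad and linear speed of each of tray, blue_column, amber_column below 0.01 m/s and angle between each of bottle1, bottle2, bottle3, bottle4, bottle5, bottle6, bottle7, bottle8, bottle9's own z axis and vertical below 0.15 rad and z of each of bottle1, bottle2, bottle3, bottle4, bottle5, bottle6, bottle7, bottle8, bottle9 in the frame of tray below 0.01 m); the robot touches nothing.
It fails at once if the tray is lifted or tipped (height (world z) of tray above 0.008 m or angle between tray's own z axis and vertical above 0.1 rad).
It fails at once if a bottle is lifted out of the tray or tipped (z of any of bottle1, bottle2, bottle3, bottle4, bottle5, bottle6, bottle7, bottle8, bottle9 in the frame of tray above 0.015 m or angle between any of bottle1, bottle2, bottle3, bottle4, bottle5, bottle6, bottle7, bottle8, bottle9's own z axis and vertical above 0.3 rad).
It fails at once if the fingers reach into the tray or take hold of its wall or a bottle, instead of pushing from outside (x of the grasp point in the frame of tray between -0.0575 and 0.0575 m and y of the grasp point in the frame of tray between -0.0575 and 0.0575 m and z of the grasp point in the frame of tray below 0.066 m).
It fails at once if a column is shoved out of its place (more than 12 mm) (distance of any of blue_column, amber_column from where it was at the start of the episode above 0.012 m).
It fails at once if the stray bottle or the tape roll is disturbed (moved more than 10 mm, or tipped) (distance of any of stray_bottle, tape_roll from where it was at the start of the episode above 0.01 m or angle between stray_bottle's own z axis and vertical above 0.2 rad).
It also fails if it takes over 42 s, if anything falls off the work surface, if the arm or the gripper's body presses on something with over 40 N, if the wrist force passes 120 N, or if a joint passes its speed limit or range.

### The arm

A 6-joint arm with a two-finger parallel gripper is mounted at the origin on the work surface. World frame = base frame: x ahead of the robot, y to its left, z up, the work surface at z = 0. Lengths are in mm, angles in rad, forces in N, time in s.
With the tool pointing down it reaches from about 350 to 975 mm from the base axis. Payload 7.1 kg.
Tool frame: the origin (TCP) lies midway between the tips of the shut fingers; the grasp point (between the pads) lies 19 mm behind it (ctrl.grasp_offset is the distance from the TCP to the grasp point, in mm); z points along the fingers, y is the line along which they close (so a half turn about z gives the same grasp; the last joint's range is limited). The gripper opens to 88 mm and grips with 3 to 60 N. Pads are 20 mm wide; open, the fingers measure 115 mm over their backs; the gripper's body (75 mm by 178 mm) begins 61 mm behind the grasp point.
Start: joints at [1.219, 0.423, 1.63, -0, 1.089, -0.019], TCP at [204.15, 590.701, 222.675] pointing down, gripper open.
Joint ranges: [-3, 3], [-0.9, 2.11], [0.09, 2.58], [-1.31, 4.45], [0.11, 2.69], [-2.54, 2.54]. Speed limits (rad/s): [2.39, 2.39, 3.01, 3.14, 3.14, 3.14].

### API

Orientations are given as a rotation vector (axis times angle).
In Python, from workcell import sensors, viewer, ctrl gives the robot as it stands. The module is installed in compiled form; this text tells all that it offers.
- The arm moves only by the shell command python3 -m handwheel 'ROWS'. ROWS is JSON, a list of rows, each a list of 7 numbers: the shift along the tool's x, y, z in mm, then the turn, a rotation vector about the tool's x, y, z in rad, then the closure, from 0 (fully open) to 1 (shut). In form: [[x, y, z, rx, ry, rz, jaw], ...]. A call has 1 to 10 rows; each row shifts and turns the commanded pose from where the row before left it, along the tool's axes as they then stand; what a row does not reach is not made up. A row lasts 1/8 s, in which the tool goes at most 62.5 mm and 10.7 degrees, less where a joint would pass 70% of its speed; a pose out of reach is approached as far as the arm can. A call is refused whole if a number of a shift passes 62.5 or a number of a turn 0.188, either way. A call with a gripper value outside its range is refused whole. The fingers move at their own pace and stop on an object; the grip force is fixed at half the most. Time passes only in rows, so rows that do not move let the fingers close. It gives the time, the measured TCP pose, the force, the opening and the grip force at its end, in the units of the state.
- sensors.get_obs(): the state, without advancing time (a new reading comes with each control period).
- viewer.get_image(name): name is "side" or "top" or "wrist"; returns a dict with "frame" (384x512x3 uint8, blue, green, red), "fov_y" (degrees; the focal length in pixels is half the picture's height over the tangent of half this angle, whatever the lens; pixels are square), "cx", "cy" (the principal point, pixels), "R" (3x3) and "t" (3): a world point X has camera coordinates R X + t. Camera axes: x right, y down, z forward; pixel columns grow to the right and rows downward; lengths in mm; the calibration is good to about 2 mm. A picture is of the moment at which its call begins. There is no depth.
- ctrl.close_job(): hands the job in; it is judged then, once.
The state is a dict: "t": time; "qpos": joint angles; "qvel": joint speeds; "joint_torque": joint torques, N m; "ee_pos": TCP position; "orientation": TCP orientation; "ft_force": force on the tool from outside, world axes, zero at the start; "moment": the same for the moment, N m; "width": finger opening in mm; "grasp_force": force on a finger pad.
Only numpy, scipy, OpenCV 4.12 (cv2) and the standard library are available. Lean on these libraries where they do the work, as an engineer would, in place of code of your own. Each camera call takes 0.05 s, during which the arm holds its last target. There are 200 camera calls.

## Working session

There is one attempt and no reset: what is moved stays moved. The work goes in short steps, Python scripts to look and compute and a shell command to move; the robot and the scene stay as the last step left them, time stands still between calls to the robot, and variables do not carry over. Pictures are saved under pics/ and viewed, at most 10 in all, crops included, and the job is handed in when it is done.

```bash
mkdir -p pics
cat > h.py <<'E'
import numpy as np, cv2
from workcell import sensors, viewer, ctrl
def cam(n):
    d=viewer.get_image(n); f=192/np.tan(np.radians(d["fov_y"])/2); 
    d["K"]=np.array([[f,0,d["cx"]],[0,f,d["cy"]],[0,0,1]]); d["R"]=np.array(d["R"]); d["t"]=np.array(d["t"]); return d
def ray(d,uv,z):
    r=d["R"].T@np.linalg.solve(d["K"],[uv[0],uv[1],1]); c=-d["R"].T@d["t"]
    return (c+r*(z-c[2])/r[2]).round(1)
def proj(d,X):
    p=d["K"]@(d["R"]@np.array(X,float)+d["t"]); return (p[:2]/p[2]).round(1)
E
python3 - <<'E'
from h import *
a=cam("top");b=cam("side")
cv2.imwrite("pics/top.png",cv2.resize(a["frame"],(800,600),interpolation=cv2.INTER_CUBIC));cv2.imwrite("pics/side.png",b["frame"])
for d in(a,b): print(d["K"],-d["R"].T@d["t"],d["R"])
o=sensors.get_obs();print(o)
E
```

```text
[[413.99003548   0.         253.98400089]
 [  0.         413.99003548 192.68260755]
 [  0.           0.           1.        ]] [ 441.42207504   44.28934126 1080.10927621] [[ 0.00386822 -0.99984019  0.01745346]
 [-0.99539642 -0.00552131 -0.09568427]
 [ 0.09576534 -0.01700298 -0.99525871]]
[[380.49503872   0.         251.59592607]
 [  0.         380.49503872 193.29943461]
 [  0.           0.           1.        ]] [ 241.90177121 -354.4600126   633.18164288] [[ 0.78544081 -0.61869453  0.01731518]
 [-0.4630059  -0.60589736 -0.64692652]
 [ 0.41074112  0.50010546 -0.76235573]]
{'t': 0.1, 'qpos': array([ 1.21898539e+00,  4.23748057e-01,  1.63058733e+00,  1.26528245e-05,
        1.08858883e+00, -1.89790633e-02]), 'qvel': array([ 0.00129847, -0.00121929, -0.00282554,  0.00039873, -0.00154058,
       -0.00060208]), 'joint_torque': array([ 3.63242918e-05, -5.45617461e+01, -2.74322391e+01,  6.44576875e-02,
        1.89262762e-02, -5.38334689e-05]), 'ee_pos': array([203.99313541, 590.25832637, 221.99995422]), 'orientation': array([-5.20367787e-01, -3.09793579e+00,  2.05236488e-03]), 'ft_force': array([ 0.30395163,  0.35845244, -0.21820455]), 'moment': array([ 0.01661391, -0.03972839, -0.03344074]), 'grasp_force': 0.0, 'width': 87.83329384597047}
```

View pics/top.png

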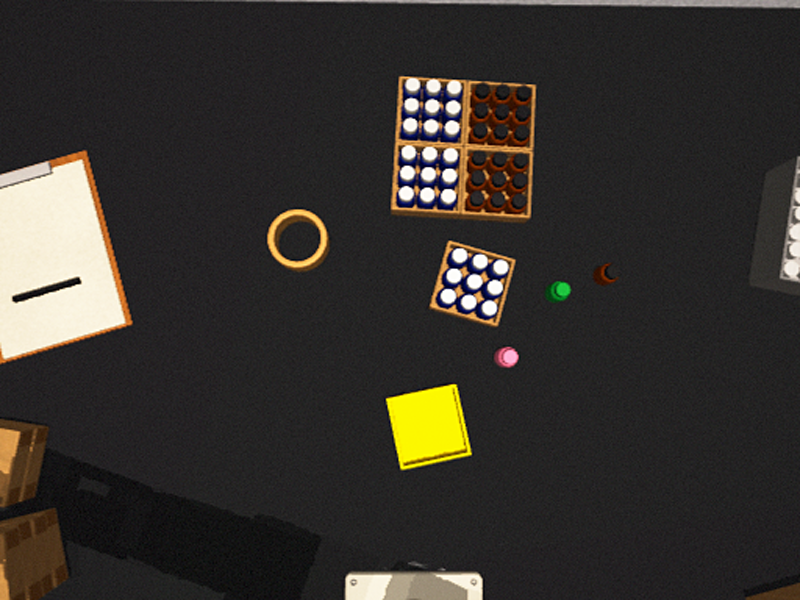

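View pics/side.png

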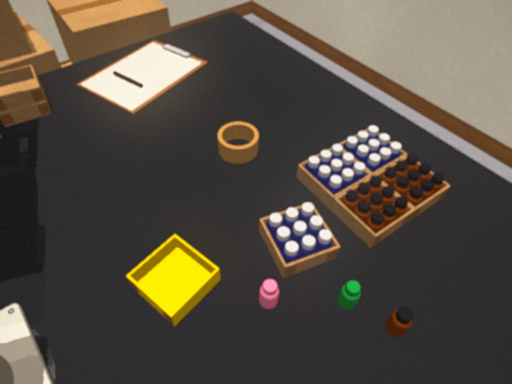

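The top view shows the tray candidates in 800x600 pixels. The open tray with blue bottles and white caps at (473,283) is the loose one. The yellow tray at (428,427) is a decoy, as are the green (560,291) and pink (507,357) bottles. The blue column is at (428,145), with the amber column to its right. The tape roll is at (298,240) and the stray amber bottle at (606,274). Next I'll fit the cap centroids and check a crop.

```bash
cat >> h.py <<'E'
from scipy.optimize import least_squares
def fit(P,nx):
    P=np.array(P); G=np.array([[i,j] for i in ([-34,0,34] if nx==1 else [-34,0,34,80,114,148]) for j in(34,0,-34)],float)
    best=None
    for a0 in np.arange(-.6,.61,.1):
        def res(p):
            c,s=np.cos(p[2]),np.sin(p[2]); Q=G@np.array([[c,s],[-s,c]])+p[:2]
            D=np.linalg.norm(Q[:,None]-P[None],axis=2); k=D.argmin(1); return (Q-P[k]).ravel()
        m=P.mean(0)-(0 if nx==1 else 57*np.array([np.cos(a0),np.sin(a0)]))
        r=least_squares(res,[*m,a0],x_scale=[1,1,.01])
        if best is None or r.cost<best.cost: best=r
    return best.x.round(4),round(float(np.sqrt(2*best.cost/len(G))),2)
def caps(d,z=62):
    im=d["frame"].astype(int); m=((im.min(2)>150)&(im.max(2)-im.min(2)<40)).astype(np.uint8)
    n,l,s,c=cv2.connectedComponentsWithStats(m)
    return np.array([ray(d,c[i],z)[:2] for i in range(1,n) if 20<s[i,4]<200])
def find(d):
    P=caps(d); P=P[(abs(P[:,1])<250)&(P[:,0]>250)]
    return P
E
python3 - <<'E'
from h import *
a=cam("top");P=find(a);print(len(P));print(P.tolist())
cv2.imwrite("pics/crop.png",cv2.resize(a["frame"][40:220,240:410],None,fx=3.3,fy=3.3,interpolation=cv2.INTER_CUBIC))
for n,uv,z in[("roll",(191,153),48),("stray",(388,174),58),("green",(359.5,186),58),("pink",(325.5,228),58)]:print(n,ray(a,uv,z))
print([ray(a,(x/1.5625,y/1.5625),40) for x,y in((387,399),(457,385),(470,456),(402,468))])
P=P[np.argsort(P[:,0])]
T=P[P[:,0]<P[:,0].min()+0+ 150]; print(len(T))
E
```

```text
30
[[1039.2, 94.7], [1040.3, -84.5], [1041.4, -237.2], [896.4, 3.4], [894.6, -30.4], [892.3, -64.0], [862.4, 5.3], [860.5, -28.2], [858.6, -62.7], [828.4, 7.3], [826.5, -26.7], [824.7, -60.6], [782.3, 10.0], [780.6, -24.0], [778.6, -58.2], [748.8, 11.9], [746.8, -22.6], [744.8, -56.0], [714.6, 13.5], [712.9, -20.3], [710.9, -54.1], [614.5, -72.3], [604.9, -104.7], [596.0, -137.6], [581.7, -62.9], [572.2, -95.9], [563.4, -128.1], [549.1, -53.8], [539.7, -86.1], [530.6, -119.2]]
roll [640.4 185.9  48. ]
stray [ 588.7 -308.9   58. ]
green [ 558.  -236.5   58. ]
pink [ 453.2 -150.    58. ]
[array([384.8,  41.6,  40. ]), array([407.3, -70.2,  40. ]), array([295.9, -90.2,  40. ]), array([277.1,  17.4,  40. ])]
9
```

View pics/crop.png

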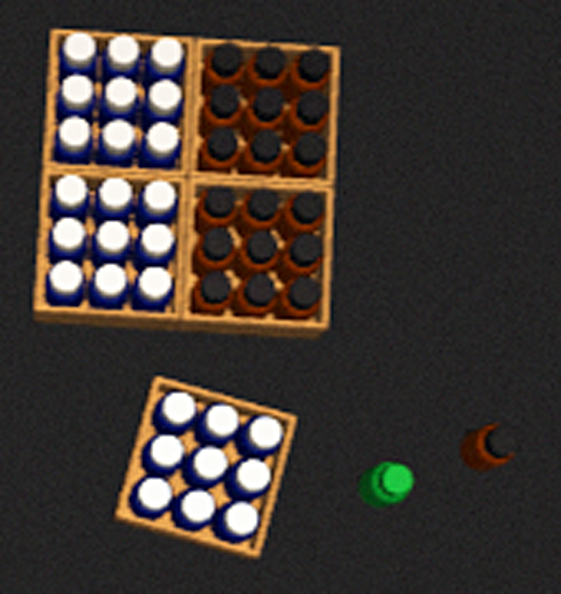

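The crop confirms it: the blue tray with silver caps sits at crop pixel (207,465), and the blue column is the left one, with its near face at crop row ~312. The column near tray is at (746.8,-22.3) with yaw -0.055, so home is (634,-16). The tray is at (572.4,-95.6) with yaw -0.275. I'll use the open fingers side by side as a two-point pusher, first on the right wall pushing left, then on the near wall pushing forward.

```bash
cat >> h.py <<'E'
from scipy.spatial.transform import Rotation as Ro
def go(x,y,z,yaw):
    "tool-frame shift and tool-z turn to reach TCP x,y,z with tool y at world angle yaw"
    o=sensors.get_obs(); R=Ro.from_rotvec(o["orientation"]).as_matrix(); p=o["ee_pos"]
    cy=np.arctan2(R[1,1],R[0,1]); dz=-(yaw-cy+np.pi)%(2*np.pi)
    print("t",round(o["t"],2),"p",p.round(1),"yaw",cy.round(3),"tilt",R[:,2].round(3),"F",o["ft_force"].round(1),"| shift",(R.T@(np.array([x,y,z])-p)).round(1),"turn",round(-((yaw-cy+np.pi)%(2*np.pi)-np.pi),3))
def look(tag=None):
    a=cam("top");P=find(a);P=P[P[:,0]<950]
    P=P[np.argsort(P[:,0])]
    if tag: cv2.imwrite(f"pics/{tag}.png",cv2.resize(a["frame"][40:260,200:420],None,fx=2.7,fy=2.7,interpolation=cv2.INTER_CUBIC))
    print(len(P)); return a,P
E
python3 -m handwheel '[[-41.3,-44.1,0,0,0,0,0],[-41.3,-44.1,0,0,0,0,0],[-41.3,-44.1,0,0,0,0,0],[-41.3,-44.1,0,0,0,0,0],[-41.3,-44.1,0,0,0,0,0],[-41.3,-44.1,0,0,0,0,0],[-41.3,-44.1,0,0,0,0,0],[-41.3,-44.1,0,0,0,0,0],[-41.3,-44.1,0,0,0,0,0],[-41.3,-44.1,0,0,0,0,0]]'
python3 -m handwheel '[[-41.3,-44.1,0,0,0,0,0],[-41.3,-44.1,0,0,0,0,0],[-41.3,-44.1,0,0,0,0,0],[-41.3,-44.1,0,0,0,0,0],[0,0,0,0,0,0.168,0],[0,0,0,0,0,0.168,0],[0,0,0,0,0,0.168,0],[0,0,0,0,0,0.168,0],[0,0,0,0,0,0.168,0],[0,0,0,0,0,0.168,0]]'
python3 -m handwheel '[[0,0,0,0,0,0.168,0],[0,0,0,0,0,0.168,0],[0,0,0,0,0,0.168,0],[0,0,0,0,0,0,0],[0,0,0,0,0,0,0]]'
python3 -c "
from h import *
go(548,-182,18,-.275)"
```

```text
t: 1.4
ee_pos: [450.9, 37.0, 222.8]
orientation: [0.521, 3.098, 0.0]
ft_force: [1.1, 0.1, 0.7]
width: 88.0
grasp_force: 0.0
t: 2.65
ee_pos: [548.7, -181.7, 222.4]
orientation: [-1.958, -2.456, 0.0]
ft_force: [0.5, 0.9, -0.1]
width: 88.1
grasp_force: 0.0
t: 3.28
ee_pos: [548.8, -181.7, 222.5]
orientation: [-2.501, -1.901, 0.0]
ft_force: [-0.4, 1.2, -0.5]
width: 87.8
grasp_force: 0.0
t 3.27 p [ 548.8 -181.7  222.5] yaw -0.271 tilt [-0.  0. -1.] F [-0.4  1.2 -0.5] | shift [ -0.5  -0.7 204.5] turn 0.004
```

```bash
python3 -m handwheel '[[0,0,50,0,0,0,0],[0,0,50,0,0,0,0],[0,0,50,0,0,0,0],[0,0,40,0,0,0,0],[0,0,17,0,0,0,0],[6,0,0,0,0,0,0],[6,0,0,0,0,0,0],[4,0,0,0,0,0,0],[0,0,0,0,0,0,0]]'
python3 -m handwheel '[[4,0,0,0,0,0,0],[4,0,0,0,0,0,0],[4,0,0,0,0,0,0]]'
python3 -c "
from h import *
a,P=look('c1');print(fit(P[:9],1),fit(P[9:],2))
go(548,-182,15,-.055)"
```

```text
t: 4.4
ee_pos: [554.1, -166.1, 16.8]
orientation: [2.502, 1.897, 0.002]
ft_force: [-0.5, -0.4, 0.1]
width: 88.2
grasp_force: 0.0
t: 4.78
ee_pos: [556.7, -155.1, 15.9]
orientation: [2.503, 1.897, -0.0]
ft_force: [-0.7, -5.2, 2.4]
width: 87.9
grasp_force: 2.5
28
(array([ 5.714889e+02, -8.546670e+01, -7.430000e-02]), 13.37) (array([ 7.467226e+02, -2.218910e+01, -5.600000e-02]), 0.26)
t 4.83 p [ 556.9 -154.7   15.9] yaw -0.274 tilt [ 0.    -0.001 -1.   ] F [-0.7 -2.9  2.9] | shift [-28.7  -1.1   0.9] turn -0.219
```

View pics/c1.png

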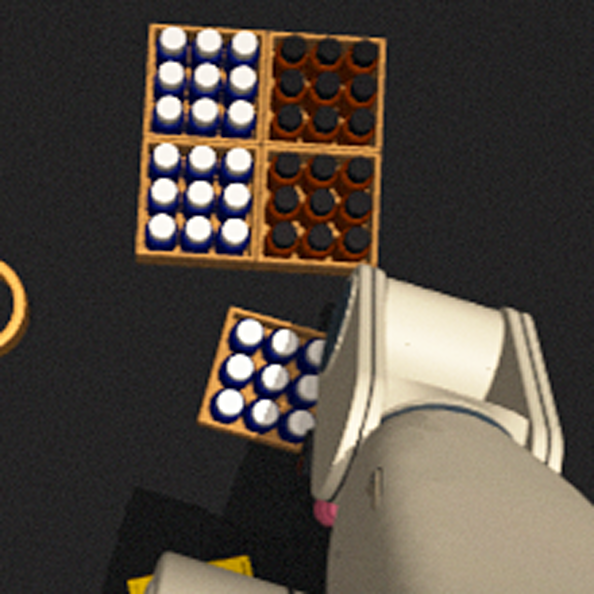

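```bash
python3 -m handwheel '[[5,0,0,0,0,-0.022,0],[5,0,0,0,0,-0.022,0],[5,0,0,0,0,-0.022,0],[5,0,0,0,0,-0.022,0],[5,0,0,0,0,-0.022,0],[5,0,0,0,0,-0.022,0],[5,0,0,0,0,-0.022,0],[5,0,0,0,0,-0.022,0],[5,0,0,0,0,-0.022,0],[5,0,0,0,0,-0.022,0]]'
python3 -m handwheel '[[5,0,0,0,0,0,0],[5,0,0,0,0,0,0],[5,0,0,0,0,0,0],[0,0,0,0,0,0,0],[0,0,0,0,0,0,0]]'
cat >> h.py <<'E'
def rel(t,c):
    d=t[:2]-c[:2];k,s=np.cos(c[2]),np.sin(c[2]); return np.array([k*d[0]+s*d[1],-s*d[0]+k*d[1],t[2]-c[2]]).round(3)
def fitv(P):  # works with caps missing: neighbours differences not needed, robust fit of lattice
    G=np.array([[i,j] for i in(-34,0,34) for j in(-34,0,34)],float);best=None
    for a0 in np.arange(-.4,.41,.1):
      for dx in(-34,-17,0,17,34):
       for dy in(-34,-17,0,17,34):
        def res(p):
            c,s=np.cos(p[2]),np.sin(p[2]);Q=G@np.array([[c,s],[-s,c]])+p[:2]
            return np.linalg.norm(Q[None]-P[:,None],axis=2).min(1)
        r=least_squares(res,[*(P.mean(0)+[dx,dy]),a0],x_scale=[1,1,.01],loss="soft_l1")
        if best is None or r.cost<best.cost:best=r
    return best.x.round(4),round(best.cost,2)
E
python3 -c "
from h import *
a,P=look();c=fit(P[P[:,0]>690],2);T=P[P[:,0]<690];print(T.tolist());t=fitv(T);print(c,t,rel(t[0],c[0]))
go(548,-182,15,-.055)"
```

```text
t: 6.08
ee_pos: [565.2, -105.3, 15.7]
orientation: [2.279, 2.162, 0.0]
ft_force: [1.5, -4.8, 3.1]
width: 87.9
grasp_force: 2.4
t: 6.7
ee_pos: [565.1, -90.0, 15.2]
orientation: [-2.279, -2.16, 0.001]
ft_force: [-0.1, 0.2, 0.3]
width: 88.1
grasp_force: 0.0
27
[[529.4, -240.2], [534.5, -20.6], [536.0, 12.4], [537.4, -67.5], [547.0, -84.7], [568.2, -22.5], [569.6, 10.4], [601.8, -24.4], [603.9, 8.5]]
(array([ 7.467278e+02, -2.216130e+01, -5.590000e-02]), 0.23) (array([ 5.694678e+02, -2.481370e+01,  9.000000e-03]), np.float64(225.22)) [-1.76835e+02 -1.25520e+01  6.50000e-02]
t 6.75 p [565.2 -90.1  15.2] yaw -0.054 tilt [-0.002  0.001 -1.   ] F [0.1 0.4 0.2] | shift [-92.7 -12.2   0.2] turn 0.001
```

The tray is now square with the column at about -10 mm lateral. I'll push 11 mm more, back off and measure.

```bash
python3 -m handwheel '[[4,0,0,0,0,0,0],[4,0,0,0,0,0,0],[3,0,0,0,0,0,0],[0,0,0,0,0,0,0],[0,0,0,0,0,0,0]]'
python3 -m handwheel '[[-10,0,0,0,0,0,0],[-25,0,0,0,0,0,0],[-35,0,-40,0,0,0,0],[-20,0,-50,0,0,0,0],[-20,0,-50,0,0,0,0],[-50,-50,0,0,0,0,0],[-50,-50,0,0,0,0,0],[0,-50,0,0,0,0,0],[0,0,0,0,0,0,0]]'
python3 -c "
from h import *
a,P=look('c2');c=fit(P[P[:,0]>690],2);T=P[(P[:,0]<690)&(P[:,0]>500)&(P[:,1]>-130)];print(T.tolist())
if len(T)==9: t=fit(T,1);print(c,t,rel(t[0],c[0]))
go(475,-2,150,1.515)"
```

```text
t: 7.38
ee_pos: [566.8, -79.4, 15.8]
orientation: [2.281, 2.161, 0.001]
ft_force: [-0.4, -0.8, 0.3]
width: 88.0
grasp_force: 0.0
t: 8.5
ee_pos: [414.0, -270.4, 155.5]
orientation: [-2.282, -2.155, 0.001]
ft_force: [0.0, -0.0, 0.2]
width: 87.6
grasp_force: 0.0
27
[[533.3, -45.0], [535.1, -11.2], [536.8, 22.9], [567.0, -46.8], [568.8, -13.0], [570.9, 20.9], [601.3, -48.6], [603.1, -14.6], [604.8, 19.1]]
(array([ 7.466873e+02, -2.220280e+01, -5.530000e-02]), 0.23) (array([ 5.690111e+02, -1.292220e+01, -5.320000e-02]), 0.16) [-1.77918e+02 -5.54000e-01  2.00000e-03]
t 8.55 p [ 416.5 -270.9  156. ] yaw -0.056 tilt [ 0.  0. -1.] F [ 0.1  0.4 -0.6] | shift [271.8  43.2   6. ] turn -1.571
```

View pics/c2.png

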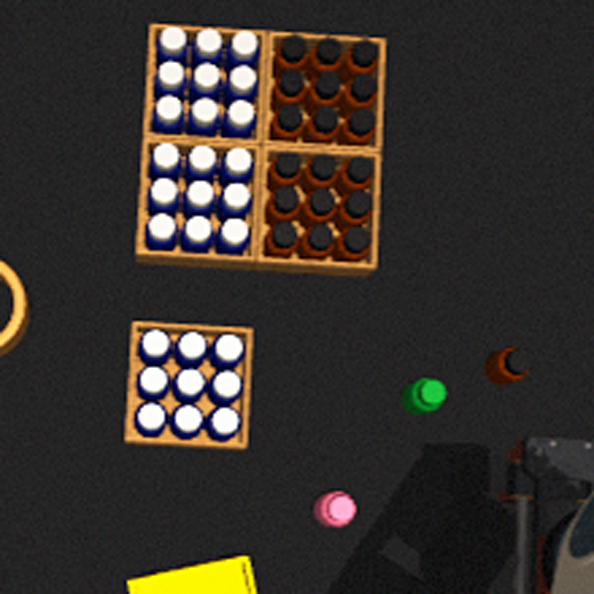

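The tray now sits square on the column's line (y -0.6 mm, angle 0.002), 65 mm short of it, and nothing else has moved. I'll go round behind it and push forward.

```bash
python3 -m handwheel '[[53.2,9.5,0,0,0,0,0],[53.2,9.5,0,0,0,0,0],[53.2,9.5,0,0,0,0,0],[53.2,9.5,0,0,0,0,0],[53.2,9.5,0,0,0,0,0],[0,0,0,0,0,-0.1745,0],[0,0,0,0,0,-0.1745,0],[0,0,0,0,0,-0.1745,0],[0,0,0,0,0,-0.1745,0],[0,0,0,0,0,-0.1745,0]]'
python3 -m handwheel '[[0,0,0,0,0,-0.1745,0],[0,0,0,0,0,-0.1745,0],[0,0,0,0,0,-0.1745,0],[0,0,0,0,0,-0.1745,0],[0,0,0,0,0,0,0],[0,0,0,0,0,0,0]]'
python3 -c "
from h import *
go(479.1,-8,16,1.5165)"
```

```text
t: 9.8
ee_pos: [481.2, -6.6, 156.0]
orientation: [1.143, 2.925, 0.001]
ft_force: [-0.1, -0.5, 0.7]
width: 88.1
grasp_force: 0.0
t: 10.55
ee_pos: [480.2, -6.9, 155.8]
orientation: [0.09, 3.14, 0.0]
ft_force: [-1.0, 0.4, 0.0]
width: 87.5
grasp_force: 0.0
t 10.55 p [480.2  -6.9 155.8] yaw 1.514 tilt [ 0.001  0.    -1.   ] F [-1.   0.4  0. ] | shift [  1.2  -1.2 139.8] turn -0.003
```

```bash
python3 -m handwheel '[[0,-1,45,0,0,0,0],[0,0,45,0,0,0,0],[0,0,35,0,0,0,0],[0,0,14,0,0,0,0],[0,0,0,0,0,0,0],[-8,0,0,0,0,0,0],[-8,0,0,0,0,0,0],[-4,0,0,0,0,0,0],[-5,0,0,0,0,0,0],[-5,0,0,0,0,0,0]]'
python3 -m handwheel '[[-5,0,0,0,0,0,0],[-5,0,0,0,0,0,0],[-5,0,0,0,0,0,0],[-5,0,0,0,0,0,0],[-5,0,0,0,0,0,0],[-5,0,0,0,0,0,0],[-5,0,0,0,0,0,0],[-5,0,0,0,0,0,0],[-4,0,0,0,0,0,0],[0,0,0,0,0,0,0]]'
python3 -c "
from h import *
a,P=look('c3');print(P[P[:,0]>500].tolist())
go(479.1,-8,16,1.5165)"
```

```text
t: 11.8
ee_pos: [507.7, -9.8, 16.6]
orientation: [-0.085, -3.137, -0.0]
ft_force: [-5.4, 0.2, 3.6]
width: 87.9
grasp_force: 2.6
t: 13.05
ee_pos: [553.1, -12.2, 16.6]
orientation: [-0.085, -3.14, -0.0]
ft_force: [-2.5, 0.9, 0.8]
width: 88.0
grasp_force: 1.3
25
[[510.6, 46.6], [515.2, -141.3], [522.1, -125.8], [524.0, 30.4], [655.3, -51.9], [657.3, -17.8], [658.1, 15.6], [710.9, -54.1], [712.9, -20.3], [714.7, 13.7], [744.6, -55.9], [746.7, -22.5], [748.7, 11.7], [778.6, -58.2], [780.8, -24.2], [782.5, 10.1], [824.7, -60.7], [826.5, -26.7], [828.6, 7.4], [858.6, -62.7], [860.5, -28.2], [862.4, 5.3], [892.3, -64.0], [894.6, -30.4], [896.3, 3.6]]
t 13.1 p [553.1 -12.3  16.6] yaw 1.516 tilt [-0. -0. -1.] F [-2.6 -0.8  1. ] | shift [74.2  0.2  0.6] turn -0.0
```

View pics/c3.png

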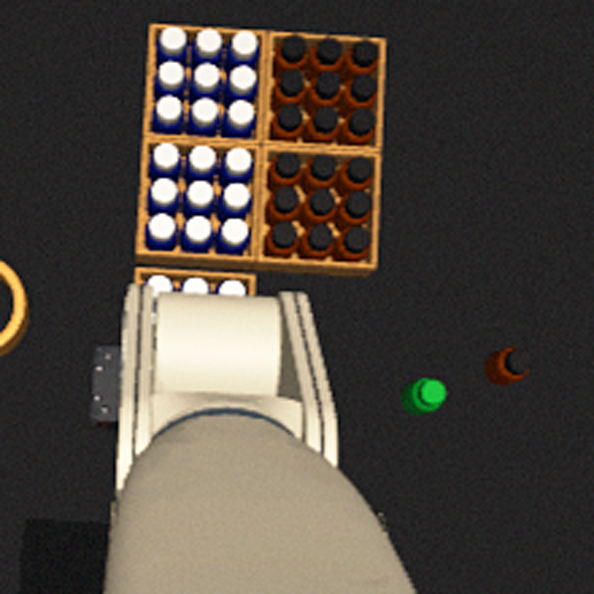

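The tray is about 14 mm short of home. I'll push on slowly and watch the force.

```bash
python3 -m handwheel '[[-4,0,0,0,0,0,0],[-3,0,0,0,0,0,0],[-3,0,0,0,0,0,0],[-1,0,0,0,0,0,0]]'
python3 -m handwheel '[[-1,0,0,0,0,0,0]]'
python3 -m handwheel '[[-1,0,0,0,0,0,0]]'
```

```text
t: 13.6
ee_pos: [564.5, -12.9, 16.6]
orientation: [-0.085, -3.14, 0.0]
ft_force: [-3.3, -0.2, -0.5]
width: 87.8
grasp_force: 1.6
t: 13.72
ee_pos: [565.2, -12.9, 16.6]
orientation: [-0.085, -3.14, 0.0]
ft_force: [-2.2, -0.2, -2.3]
width: 87.9
grasp_force: 1.3
t: 13.85
ee_pos: [566.3, -13.0, 16.6]
orientation: [-0.085, -3.14, 0.0]
ft_force: [-2.4, 0.1, -2.0]
width: 87.9
grasp_force: 1.2
```

```bash
python3 -m handwheel '[[-1,0,0,0,0,0,0]]' | grep -E "ee|force"
python3 -m handwheel '[[-1,0,0,0,0,0,0]]' | grep -E "ee|force"
python3 -m handwheel '[[0,0,0,0,0,0,0],[0,0,0,0,0,0,0]]' | grep -E "ee|force"
python3 -m handwheel '[[8,0,0,0,0,0,0],[20,0,0,0,0,0,0],[30,0,0,0,0,0,0],[15,0,-40,0,0,0,0],[0,0,-50,0,0,0,0],[0,0,-50,0,0,0,0],[0,-60,0,0,0,0,0],[0,-60,0,0,0,0,0],[0,-60,0,0,0,0,0],[0,-60,0,0,0,0,0]]'
python3 -c "
from h import *
a,P=look('c4');c=fit(P[P[:,0]>690],2);T=P[(P[:,0]<690)&(P[:,0]>570)&(P[:,1]>-130)];print(len(T))
t=fit(T,1);print(c,t,rel(t[0],c[0]))"
```

```text
ee_pos: [566.3, -13.0, 16.6]
ft_force: [-7.6, 1.0, 3.4]
grasp_force: 3.7
ee_pos: [566.3, -13.0, 16.6]
ft_force: [-9.8, 0.8, 8.1]
grasp_force: 5.3
ee_pos: [566.3, -13.0, 16.6]
ft_force: [-8.2, -0.5, 4.8]
grasp_force: 4.3
t: 15.6
ee_pos: [483.1, -251.2, 157.5]
orientation: [0.085, 3.137, -0.003]
ft_force: [1.6, -0.4, -0.0]
width: 87.7
grasp_force: 0.0
27
9
(array([ 7.466713e+02, -2.221780e+01, -5.560000e-02]), 0.23) (array([ 6.338778e+02, -1.643330e+01, -5.590000e-02]), 0.24) [-112.941   -0.493   -0.   ]
```

View pics/c4.png

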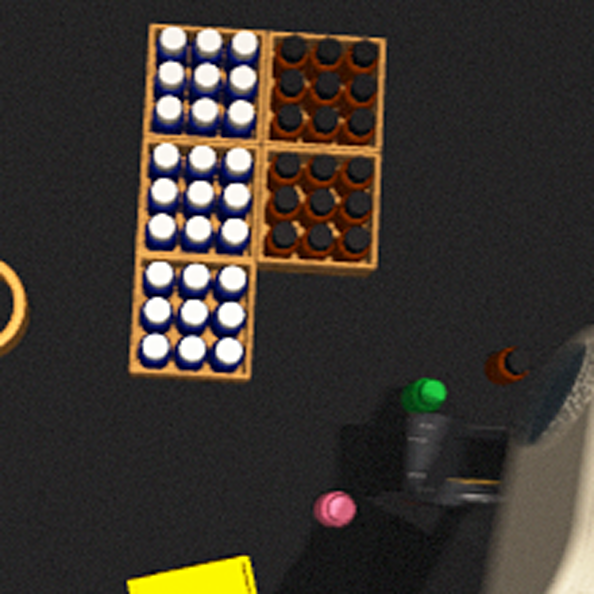

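The tray sits flush and square at x -112.9, y -0.5 mm, angle 0.000. The columns and loose items have not moved, and the gripper is clear in the air.

```bash
python3 -m handwheel '[[0,0,0,0,0,0,0],[0,0,0,0,0,0,0]]' >/dev/null; python3 -c "
from workcell import ctrl
print(ctrl.close_job())"
```

```text
the job is handed in; nothing more can be done
None
```

The loose tray is flush and square against the near end of the blue column: the last camera fit put it at x -112.9 mm, y -0.5 mm and 0.000 rad, with nothing else visibly moved. The job is handed in at about 16 s; no verdict was returned.

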